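Kit a trackball module and hold the tray up to the inspection camera

TASK

Stack the trackball module in the tray's four-post nest: the black socket body first, then the white spacer ring, then the blue top disc, each lying flat between the posts and let go before the next. Then take the tray by its upright orange handle and carry it, without tipping it so far that the loose red ball leaves its shallow pocket, to the inspection camera: centred over the white round target, its deck at the height of the lens. Finish while still holding it there, level and still, with only the gripper carrying it, and leave the other things on the bench where they are.

Things in the scene. Friction and masses are not known exactly. Their poses are not given: they have to be found in the camera images.
- tray_handle (a point): grip point on the loose grey tray's orange plate handle (64 mm along the tray's x, 12 mm thick along y: grip across it; top 88 mm above the bench). Point: 12 mm below its top, 70 mm above the deck's top face, 76 mm above the tray's underside. Deck 110 (x) by 230 (y) by 6 mm, no side walls, flat on the bench, 0.25-0.45 kg. Axes: tray's, y along the long side from nest to ball, z up
- tray_nest (a point): centre of the nest on the deck's top face (6 mm above the bench), 75 mm from the handle at the tray's -y. Four upright brass posts, 6 mm thick, round tops 46 mm above the deck, stand at +-21.2 mm in the tray's x and y; 50 mm parts fit between them with 2 mm of play all round. 36 mm gaps between posts: fingers closing along the tray's x pass through. Axes: tray's
- tray_pocket (a point): centre of the ball's pocket on the deck's top face, 75 mm from the handle at the tray's +y: a black ring rim, 34 mm inside and 42 mm outside diameter, 3.2 mm high. The ball rolls over the rim if the tray tilts beyond about 35 degrees or is jerked
- ball_center (a point): centre of the loose red ball, 30 mm in diameter, about 30 g, lying in the tray's pocket
- socket_mid (a point): centre (half-way up) of the black socket body, a loose round disc 50 mm in diameter and 22 mm high, steel ring on its top, lying flat on the bench
- spacer_mid (a point): centre of the white spacer ring, loose, 50 mm outside and 30 mm inside diameter, 14 mm high, lying flat on the bench
- disc_mid (a point): centre of the blue top disc, loose, 50 mm in diameter, 12 mm high, small metal spot on its top, lying flat on the bench
- target (a point): centre of the top face (10 mm above the bench) of the round white target, 90 mm in diameter, on the fixed black base plate of the camera station. The station's y axis points from the target to the camera
- lens (a point): centre of the camera lens's front, 190 mm from the target's centre along the station's y and 130 mm above the bench, looking back over the target; 42 mm lens on a black camera body and steel column that reaches 208 mm above the bench, 270 mm from the target. z is up
- flux_jar_mid (a point): centre of a small jar with a white cap and a paper label, 42 mm in diameter, 50 mm high, bystander
- screwdriver_grip (a point): grip of a screwdriver lying on the bench, about 200 mm long, bystander
- jack_mid (a point): centre of a small red panel jack, 22 mm in diameter, 36 mm high, bystander
- tweezers_mid (a point): centre of steel tweezers lying on the bench, 145 mm long, 6 mm high, bystander
- meter_mid (a point): centre of a yellow multimeter lying on the bench, 80 x 160 x 42 mm, bystander

How it is judged:
By the outcome, as a careful person would: the job done as asked, in the order asked, and still so for the second after the job is handed in, while the arm keeps its last pose, push and grip.
It also fails if it takes over 72 s, if anything falls off the work surface, if the arm or the gripper's body presses on something with over 40 N, if the wrist force passes 120 N, or if a joint passes its speed limit or range.

ROBOT

A 7-joint arm with a two-finger parallel gripper is mounted at the origin on the work surface. World frame = base frame: x ahead of the robot, y to its left, z up, the work surface at z = 0. Lengths are in m, angles in rad, forces in N, time in s.
With the tool pointing down it reaches from about 0.425 to 0.825 m from the base axis. Payload 3.6 kg.
Tool frame: the origin (TCP) lies midway between the tips of the shut fingers; the grasp point (between the pads) lies 19 mm behind it; z points along the fingers, y is the line along which they close (so a half turn about z gives the same grasp; the last joint's range is limited). The gripper opens to 85 mm and grips with 20 to 120 N. Pads are 22 mm wide; open, the fingers measure 114 mm over their backs; the gripper's body (76 mm by 85 mm) begins 54 mm behind the grasp point. The pads swing forward as they close: fully open they stand 13 mm farther back than shut.
Start: joints at [1.262, 0.615, -0.013, 1.423, 0.008, 1.103, -0.04], TCP at [0.181, -0.624, 0.231] pointing down, gripper open.
Joint ranges: [-3.12, 3.12], [-0.3, 2.06], [-1.34, 1.32], [0.26, 2.42], [-1.36, 4.5], [0.01, 1.98], [-2.84, 2.84]. Speed limits (rad/s): [2.79, 2.79, 3.14, 3.14, 3.14, 3.14, 3.14].

INTERFACE

Orientations are given as a unit quaternion [w, x, y, z].
In Python, from station import bot, optics gives the robot as it stands.
- The arm moves only by the shell command python3 -m jog 'ROWS' [FORCE]. ROWS is JSON, a list of rows, each an object of numbers: "jaw": the closure, from 0 (fully open) to 1 (shut); "tx", "ty", "tz": the shift along the tool's x, y, z in cm; "twist": the turn about the tool's z in rad. In form: [{"jaw": .., "tx": .., "ty": .., "tz": .., "twist": ..}, ...]. A call has 1 to 10 rows; each row is the pose to reach, as a shift and turn from the pose commanded when the call began, along the tool's axes at that moment; what a row does not reach only later rows make up. A row lasts 1/10 s, in which the tool goes at most 50 mm and 8.59 degrees, less where a joint would pass 70% of its speed; a pose out of reach is approached as far as the arm can. A call with a gripper value outside its range is refused whole. The fingers move at their own pace and stop on an object; FORCE is the grip in N (left out, the last holds). Time passes only in rows, so rows that repeat a pose let the fingers close. It gives the time, the measured TCP pose, the force, the opening and the grip force at its end, in the units of the state.
- bot.sense(): the state, without advancing time (a new reading comes with each control period).
- optics.snapshot(name): name is "scene" or "top" or "wrist"; returns the picture (384x512x3 uint8, red, green, blue); there is no depth.
- optics.camera_info(name): a dict with "fx", "fy", "cx", "cy" (pixels), "dist_coeffs" ([k1, k2, p1, p2, k3] as OpenCV has them; the pictures are not rectified), "rvec" (rotation vector, rad) and "tvec" (3), from world to camera coordinates, as OpenCV has them. Camera axes: x right, y down, z forward; pixel columns grow to the right and rows downward; lengths in m; the calibration is good to about 2 mm. A picture is of the moment at which its call begins: read the wrist's pose just before it. camera_info takes no time and is no camera call; for the wrist camera it gives the pose at the moment of the call.
- bot.hand_in(): hands the job in; it is judged then, once.
The state is a dict: "time_s": time; "joint_positions": joint angles; "joint_velocities": joint speeds; "tau": joint torques, N m; "tcp_pos": TCP position; "tool_rot": TCP orientation; "contact_force": force on the tool from outside, world axes, zero at the start; "ft_torque": the same for the moment, N m; "finger_gap": opening from 0.0 (shut) to 1.0 (fully open); "gripper_force": force on a finger pad.
Only numpy, scipy, OpenCV 4.12 (cv2) and the standard library are available. Lean on these libraries where they do the work, as an engineer would, in place of code of your own. Each camera call takes 0.05 s, during which the arm holds its last target. There are 200 camera calls.

## Working session

There is one attempt and no reset: what is moved stays moved. The work goes in short steps, Python scripts to look and compute and a shell command to move; the robot and the scene stay as the last step left them, time stands still between calls to the robot, and variables do not carry over. Pictures are saved under pics/ and viewed, at most 10 in all, crops included, and the job is handed in when it is done.

```bash
ls; mkdir -p pics; python3 - <<'E'
from station import bot, optics
import cv2, numpy as np
s=bot.sense(); print({k:np.round(v,3) for k,v in s.items()})
for n in ("scene","top","wrist"):
    c=optics.camera_info(n); print(n,{k:np.round(v,3).tolist() for k,v in c.items()})
a=[optics.snapshot(n) for n in ("scene","top")]
for n,i in zip(("scene","top"),a): np.save(f"pics/{n}0.npy",i); cv2.imwrite(f"pics/{n}0.png",cv2.resize(i[...,::-1],(800,600)))
E
```

```text
pics
{'time_s': np.float64(0.0), 'joint_positions': array([ 1.262,  0.616, -0.013,  1.425,  0.008,  1.103, -0.04 ]), 'joint_velocities': array([-0.001, -0.001,  0.002,  0.002,  0.001, -0.   ,  0.   ]), 'tau': array([-0.0000e+00, -4.6922e+01,  2.5900e-01, -1.7104e+01,  1.0000e-02,
        1.0000e-02,  0.0000e+00]), 'tcp_pos': array([ 0.181, -0.623,  0.23 ]), 'tool_rot': array([-0.001,  0.99 ,  0.141, -0.   ]), 'contact_force': array([-0.197, -0.37 , -0.051]), 'ft_torque': array([0.001, 0.017, 0.001]), 'gripper_force': np.float64(0.0), 'finger_gap': np.float64(1.002)}
scene {'fx': 492.981, 'fy': 492.981, 'cx': 258.869, 'cy': 188.476, 'dist_coeffs': [-0.065, 0.0, 0.0, 0.0, 0.0], 'rvec': [1.825, 1.454, -0.679], 'tvec': [-0.17, -0.229, 1.879]}
top {'fx': 451.649, 'fy': 451.649, 'cx': 259.139, 'cy': 192.004, 'dist_coeffs': [-0.073, 0.0, 0.0, 0.0, 0.0], 'rvec': [2.143, -2.124, 0.189], 'tvec': [0.045, 0.554, 1.362]}
wrist {'fx': 294.8, 'fy': 294.8, 'cx': 261.097, 'cy': 192.094, 'dist_coeffs': [-0.005, 0.0, 0.0, 0.0, 0.0], 'rvec': [-2.316, 1.738, 0.261], 'tvec': [-0.648, -0.037, 0.379]}
```

View pics/top0.png

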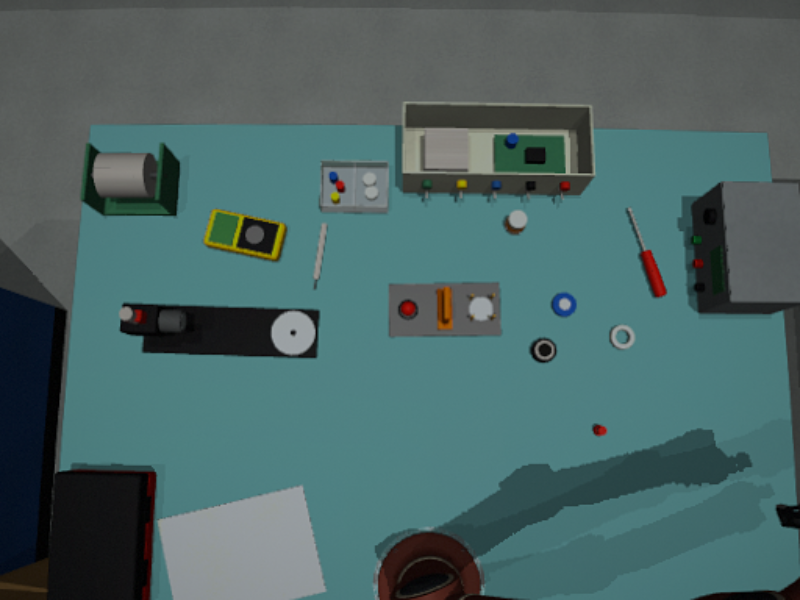

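View pics/scene0.png

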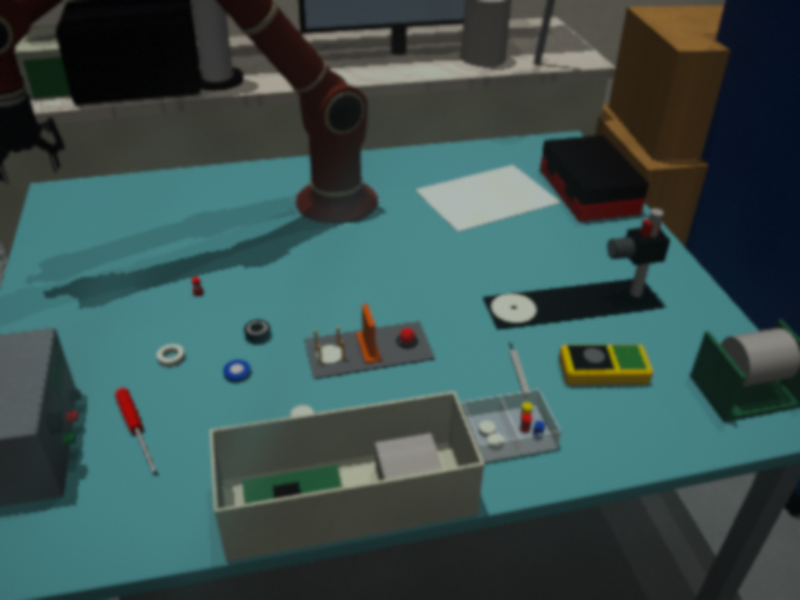

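The top view (800x600) shows the socket at (544,350), spacer (622,337), disc (564,304), nest (481,308), handle (445,308), ball (408,309), target (293,332) and jack (599,430). The scene view shows the socket at (257,328), spacer (171,355), disc (237,370), ball (408,336) and target (514,308).

```bash
cat > h.py <<'E'
import cv2, numpy as np
from station import bot, optics
from scipy.spatial.transform import Rotation as R
def K(c): return np.array([[c['fx'],0,c['cx']],[0,c['fy'],c['cy']],[0,0,1]]),np.array(c['dist_coeffs'])
def ray(c,p):
    k,d=K(c); u=cv2.undistortPoints(np.array([[p]],float),k,d)[0,0]
    Rm=cv2.Rodrigues(np.array(c['rvec'],float))[0]; o=-Rm.T@np.array(c['tvec']); v=Rm.T@[*u,1]
    return o,v/np.linalg.norm(v)
def onz(c,p,z):
    o,v=ray(c,p); return o+v*(z-o[2])/v[2]
def tri(obs):
    A=np.zeros((3,3));b=np.zeros(3)
    for c,p in obs:
        o,v=ray(c,p);M=np.eye(3)-np.outer(v,v);A+=M;b+=M@o
    return np.linalg.solve(A,b)
def proj(c,P):
    k,d=K(c); return cv2.projectPoints(np.array([P],float),np.array(c['rvec'],float),np.array(c['tvec'],float),k,d)[0][0,0]
def tool():
    s=bot.sense(); q=s['tool_rot']; return np.array(s['tcp_pos']),R.from_quat([q[1],q[2],q[3],q[0]]).as_matrix()
def shift(P):
    "cm in tool axes from the measured TCP to P"
    t,M=tool(); return np.round(M.T@(np.array(P)-t)*100,2)
E
python3 - <<'E'
from h import *
T=optics.camera_info('top');S=optics.camera_info('scene');f=.64
pts=dict(socket=((544,350),(257,328),.022),spacer=((622,337),(171,354),.014),disc=((564,304),(237,370),.012),ball=((408,309),(408,336),.021),target=((293,332),(514,308),.01),handletop=((446,308),(369,335),.088),nest=((481,308),(331,353),.006))
for n,(a,b,z) in pts.items():
    a=np.array(a)*f;b=np.array(b)*f
    print(n,np.round(tri([(T,a),(S,b)]),3),np.round(onz(T,a,z),3))
for n,p,z in (('jack',(599,430),.036),('lens',(186,321),.13),('jar',(517,220),.05),('tr1',(390,283),.006),('tr2',(390,337),.006),('tr3',(500,336),.006),('tr4',(500,283),.006),('tweez1',(324,224),0),('tweez2',(315,286),0),('base1',(318,310),0),('base2',(318,357),0)): print(n,np.round(onz(T,np.array(p)*f,z),3))
t,M=tool();print(t,np.round(M,3))
c=optics.camera_info('wrist');Rm=cv2.Rodrigues(np.array(c['rvec']))[0];o=-Rm.T@c['tvec'];print('cam in tool',M.T@(o-t),np.round(Rm@M,2))
E
```

```text
socket [ 0.459 -0.23   0.019] [ 0.459 -0.232  0.022]
spacer [ 0.488 -0.393  0.009] [ 0.487 -0.395  0.014]
disc [ 0.556 -0.276  0.008] [ 0.555 -0.278  0.012]
ball [0.541 0.047 0.018] [0.54  0.043 0.021]
target [0.493 0.281 0.008] [0.492 0.277 0.01 ]
handletop [ 0.541 -0.029  0.035] [ 0.532 -0.03   0.088]
nest [ 0.546 -0.102  0.008] [ 0.546 -0.107  0.006]
jack [ 0.3   -0.335  0.036]
lens [0.495 0.461 0.13 ]
jar [ 0.721 -0.178  0.05 ]
tr1 [0.596 0.081 0.006]
tr2 [0.484 0.079 0.006]
tr3 [ 0.488 -0.145  0.006]
tr4 [ 0.599 -0.147  0.006]
tweez1 [0.723 0.222 0.   ]
tweez2 [0.59  0.236 0.   ]
base1 [0.539 0.229 0.   ]
base2 [0.442 0.226 0.   ]
[ 0.1811941  -0.62352339  0.23022982] [[ 0.96   0.279 -0.001]
 [ 0.279 -0.96   0.002]
 [-0.    -0.002 -1.   ]]
cam in tool [ 0.0745054  -0.00022644 -0.14195859] [[-0.    1.   -0.  ]
 [-0.96 -0.   -0.29]
 [-0.29  0.    0.96]]
```

```bash
python3 -c "
from h import *
print(shift([.5,-.25,.25]))"
```

```text
[ 41.04 -26.97  -1.92]
```

```bash
python3 -m jog '[{"tx":3,"ty":-2,"tz":-0.5,"twist":-0.14},{"tx":7,"ty":-4.5,"tz":-1,"twist":-0.28},{"tx":11,"ty":-7,"tz":-1.9,"twist":-0.42},{"tx":15,"ty":-10,"tz":-1.9,"twist":-0.56},{"tx":19,"ty":-12.5,"tz":-1.9,"twist":-0.7},{"tx":23,"ty":-15,"tz":-1.9,"twist":-0.84},{"tx":27,"ty":-18,"tz":-1.9,"twist":-0.98},{"tx":31,"ty":-20.5,"tz":-1.9,"twist":-1.11},{"tx":35,"ty":-23,"tz":-1.9,"twist":-1.22},{"tx":39,"ty":-25.6,"tz":-1.9,"twist":-1.31}]' | tail -3; python3 -m jog '[{"jaw":0},{"jaw":0},{"jaw":0}]' | tail -1; python3 - <<'E'
from h import *
s=bot.sense();print(s['time_s'],np.round(s['joint_positions'],2),np.round(tool(),3))
c=optics.camera_info('wrist');i=optics.snapshot('wrist');np.savez('pics/w1.npz',i=i,r=c['rvec'],t=c['tvec'])
cv2.imwrite('pics/w1.png',cv2.resize(i[...,::-1],(800,600)))
T=dict(socket=(.459,-.231,.022),spacer=(.487,-.394,.014),disc=(.556,-.277,.012),nest=(.546,-.104,.006))
for k,p in T.items(): print(k,proj(c,p)*1.5625)
E
```

```text
validation failed for argument at $[0]...
validation failed for argument at $[0]...
Traceback (most recent call last):
ValueError: setting an array element with a sequence. The requested array has an inhomogeneous shape after 2 dimensions. The detected shape was (2, 3) + inhomogeneous part.
```

```bash
python3 -m jog '[{"jaw":0,"tx":3,"ty":-2,"tz":-0.5,"twist":-0.14},{"jaw":0,"tx":7,"ty":-4.5,"tz":-1,"twist":-0.28},{"jaw":0,"tx":11,"ty":-7,"tz":-1.9,"twist":-0.42},{"jaw":0,"tx":15,"ty":-10,"tz":-1.9,"twist":-0.56},{"jaw":0,"tx":19,"ty":-12.5,"tz":-1.9,"twist":-0.7},{"jaw":0,"tx":23,"ty":-15,"tz":-1.9,"twist":-0.84},{"jaw":0,"tx":27,"ty":-18,"tz":-1.9,"twist":-0.98},{"jaw":0,"tx":31,"ty":-20.5,"tz":-1.9,"twist":-1.11},{"jaw":0,"tx":35,"ty":-23,"tz":-1.9,"twist":-1.22},{"jaw":0,"tx":39,"ty":-25.6,"tz":-1.9,"twist":-1.31}]' | tail -3; python3 -m jog '[{"jaw":0,"tx":0,"ty":0,"tz":0,"twist":0},{"jaw":0,"tx":0,"ty":0,"tz":0,"twist":0},{"jaw":0,"tx":0,"ty":0,"tz":0,"twist":0}]' | tail -1
cat >> h.py <<'E'
def st():
    s=bot.sense();t,M=tool();print(round(float(s['time_s']),2),'tcp',np.round(t*1000,1),'yaw x',round(float(np.arctan2(M[1,0],M[0,0])),3),'tilt',np.round(M[:2,2],3),'F',np.round(s['contact_force'],1),'gap',round(float(s['finger_gap']),3),'grip',round(float(s['gripper_force']),1),'q7',round(float(s['joint_positions'][6]),2))
def look(n,cam='wrist'):
    c=optics.camera_info(cam);i=optics.snapshot(cam);np.savez(f'pics/{n}.npz',i=i,**{k:np.array(v) for k,v in c.items()})
    cv2.imwrite(f'pics/{n}.png',cv2.resize(i[...,::-1],(800,600)));return c,i
E
python3 - <<'E'
from h import *
st();c,i=look('w1')
T=dict(socket=(.459,-.231,.022),spacer=(.487,-.394,.014),disc=(.556,-.277,.012),nest=(.546,-.104,.006))
for k,p in T.items(): print(k,proj(c,p)*1.5625)
E
```

```text
contact_force: [-0.0, -1.4, -0.1]
finger_gap: 0.999
gripper_force: 0.0
gripper_force: 0.0
1.4 tcp [ 483.2 -271.   249.8] yaw x 1.59 tilt [-0.002 -0.001] F [ 0.4 -0.5 -0. ] gap 1.0 grip 0.0 q7 0.28
socket [378.51804778 205.01102697]
spacer [409.78769248 387.04089398]
disc [494.72364218 261.84039675]
nest [496.89858914  31.98234729]
```

View pics/w1.png

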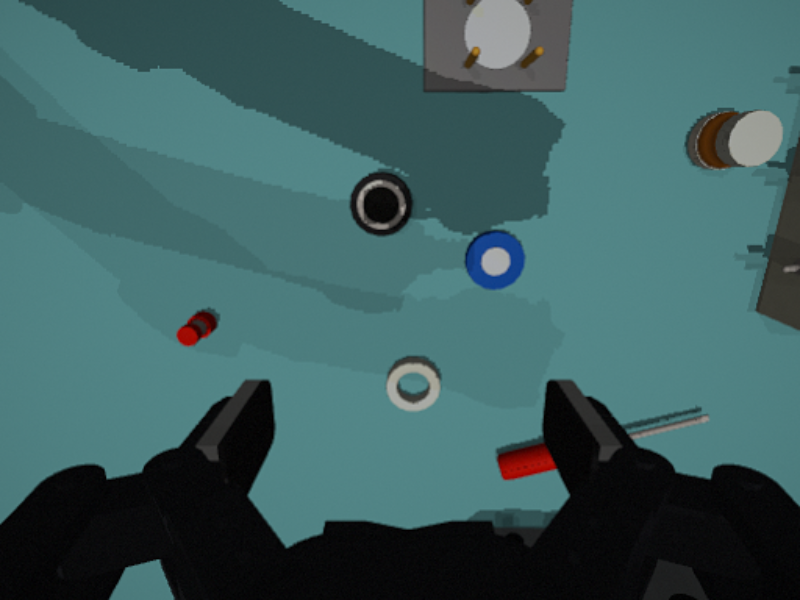

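The wrist view shows the socket top at (381,203), spacer (413,383), disc (496,260) and nest spot (498,32). The tray edge is parallel to the image rows.

```bash
python3 - <<'E'
from h import *
c=dict(np.load('pics/w1.npz'));T=optics.camera_info('top');S=optics.camera_info('scene');f=.64
for n,w,a,b,z in (('socket',(381,202),(544,350),(257,328),.022),('spacer',(413.5,383),(622,337),(171,354),.014),('disc',(495.5,261),(564,304),(237,370),.012),('nest',(498,33),(481,308),(331,353),.006),('deckL',(424,91),0,0,.006),('deckR',(565,90.5),0,0,.006)):
    w=np.array(w)*f;r=onz(c,w,z)
    print(n,np.round(r*1000,1), '' if not a else np.round(tri([(c,w),(T,np.array(a)*f),(S,np.array(b)*f)])*1000,1))
    if n in('socket','spacer','disc'):print(shift([r[0],r[1],.0]))
E
```

```text
socket [ 461.  -228.6   22. ] [ 460.  -229.3   19.3]
[ 4.33 -2.09 24.99]
spacer [ 490.3 -389.9   14. ] [ 489.1 -392.9    9.2]
[-11.84   0.55  25.  ]
disc [ 556.6 -276.3   12. ] [ 556.5 -276.     8.5]
[-0.61  7.39 24.98]
nest [ 546.9 -104.7    6. ] [ 546.5 -103.2    7.2]
deckL [ 492.9 -145.5    6. ] 
deckR [ 601.3 -143.     6. ]
```

```bash
python3 -m jog '[{"jaw":0,"tx":1.5,"ty":-0.7,"tz":4,"twist":0},{"jaw":0,"tx":3,"ty":-1.4,"tz":8,"twist":0},{"jaw":0,"tx":4.3,"ty":-2.1,"tz":12,"twist":0},{"jaw":0,"tx":4.3,"ty":-2.1,"tz":15,"twist":0},{"jaw":0,"tx":4.3,"ty":-2.1,"tz":15,"twist":0},{"jaw":0,"tx":4.3,"ty":-2.1,"tz":15,"twist":0}]' | tail -1; python3 - <<'E'
from h import *
st();c,i=look('w2');print(proj(c,[.461,-.2286,.022])*1.5625)
E
```

```text
gripper_force: 0.0
2.05 tcp [ 462.4 -228.4  100.7] yaw x 1.59 tilt [ 0.    -0.001] F [ 0.9 -0.8  0.1] gap 1.0 grip 0.0 q7 0.12
[404.40622361 314.1850805 ]
```

View pics/w2.png

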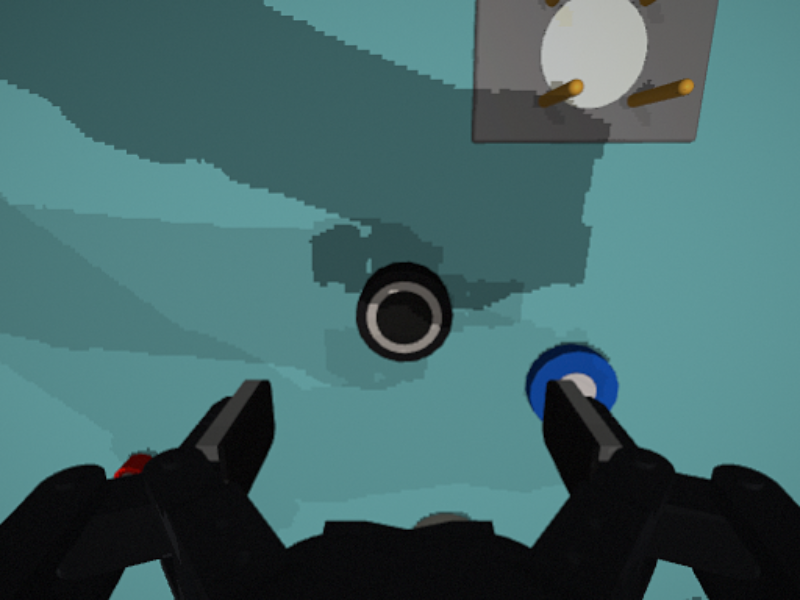

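The socket's ring is centred at (404,317), against a prediction of (404,314), so it is about 1.5 mm further toward -y. Next I descend and grip.

```bash
python3 -m jog '[{"jaw":0,"tx":-0.15,"ty":-0.1,"tz":4,"twist":0},{"jaw":0,"tx":-0.15,"ty":-0.1,"tz":7.5,"twist":0},{"jaw":0,"tx":-0.15,"ty":-0.1,"tz":9.4,"twist":0},{"jaw":0,"tx":-0.15,"ty":-0.1,"tz":10,"twist":0},{"jaw":1,"tx":-0.15,"ty":-0.1,"tz":10,"twist":0},{"jaw":1,"tx":-0.15,"ty":-0.1,"tz":10,"twist":0},{"jaw":1,"tx":-0.15,"ty":-0.1,"tz":10,"twist":0},{"jaw":1,"tx":-0.15,"ty":-0.1,"tz":10,"twist":0},{"jaw":1,"tx":-0.15,"ty":-0.1,"tz":10,"twist":0},{"jaw":1,"tx":-0.15,"ty":-0.1,"tz":10,"twist":0}]' 40|tail -8; python3 -c "
from h import *
st()"
```

```text
time_s: 3.1
tcp_pos: [0.4628, -0.2292, 0.0023]
tool_rot: [0.002, 0.699, 0.715, 0.001]
contact_force: [-1.3, -0.4, 6.3]
finger_gap: 0.574
gripper_force: 40.9
3.1 tcp [ 462.8 -229.2    2.3] yaw x 1.592 tilt [ 0.003 -0.002] F [-1.3 -0.4  6.3] gap 0.574 grip 40.9 q7 0.04
```

```bash
python3 -m jog '[{"jaw":1,"tx":0,"ty":0,"tz":-1,"twist":0},{"jaw":1,"tx":0,"ty":0,"tz":-4,"twist":0},{"jaw":1,"tx":0,"ty":0,"tz":-8,"twist":0},{"jaw":1,"tx":3,"ty":2,"tz":-9,"twist":0},{"jaw":1,"tx":6,"ty":4,"tz":-9,"twist":0},{"jaw":1,"tx":9,"ty":6,"tz":-9,"twist":0},{"jaw":1,"tx":11,"ty":7.4,"tz":-9,"twist":0},{"jaw":1,"tx":12.2,"ty":8.6,"tz":-9,"twist":0},{"jaw":1,"tx":12.6,"ty":8.7,"tz":-9,"twist":0},{"jaw":1,"tx":12.6,"ty":8.7,"tz":-9,"twist":0}]'|tail -1; python3 - <<'E'
from h import *
st();c=dict(np.load('pics/w2.npz'));f=.64
a=onz(c,np.array((576.5,88))*f,.051);b=onz(c,np.array((686,87))*f,.051);print(a,b)
d=dict(np.load('pics/w1.npz'));print(onz(d,np.array((475,51))*f,.051),onz(d,np.array((539,50))*f,.051))
c,i=look('w3');print(proj(c,[.547,-.1045,.006])*1.5625)
E
```

```text
gripper_force: 41.5
4.1 tcp [ 545.3 -101.    90.5] yaw x 1.593 tilt [-0.001 -0.001] F [-0.2  0.2 -0.2] gap 0.569 grip 41.5 q7 -0.13
[ 0.52521323 -0.12644391  0.051     ] [ 0.56702482 -0.12521308  0.051     ]
[ 0.52489242 -0.12633184  0.051     ] [ 0.56734378 -0.12490773  0.051     ]
[410.48160241 316.81592725]
```

View pics/w3.png

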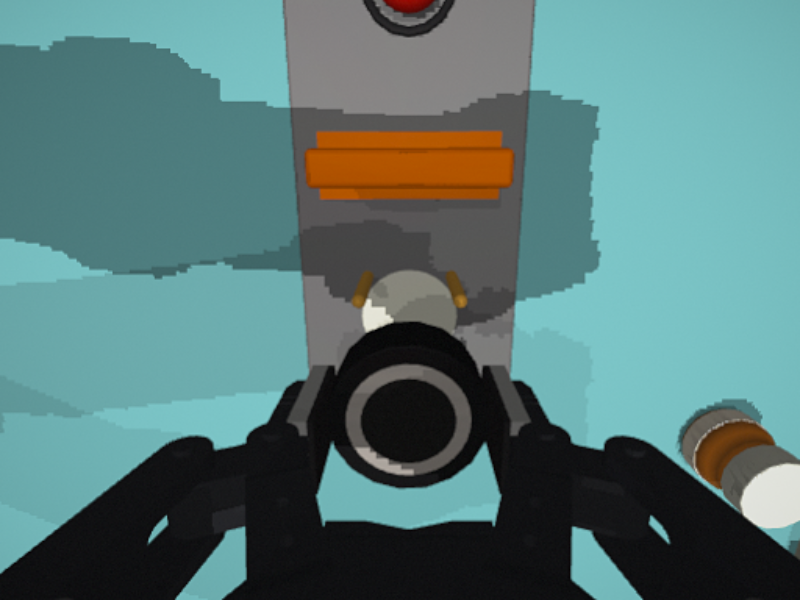

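The back post tops are at (358,301) and (461,299). The held socket's ring is centred at (408,419), and the handle's top spans (306..513, 150..187).

```bash
python3 - <<'E'
from h import *
c=dict(np.load('pics/w3.npz'));f=.64
g=lambda p,z:np.round(onz(c,np.array(p)*f,z)*1000,1)
print(g((358,301),.051),g((461,299),.051),'sock',g((408,419),.1102),'ringL',g((345,419),.1102),'ringR',g((471,419),.1102))
print('handle',g((306,168),.088),g((513,168),.088),g((410,187),.088),g((410,150),.088),'ballrim',g((409,36),.009))
for z in (.046,.056):print(tri([(dict(np.load('pics/w2.npz')),np.array((576.5,88))*f),(dict(np.load('pics/w1.npz')),np.array((475,51))*f)]))
E
```

```text
[524.7 -82.6  51. ] [567.1 -80.8  51. ] sock [ 545.8 -101.2  110.2] ringL [ 526.8 -101.6  110.2] ringR [ 564.7 -100.8  110.2]
handle [513.4 -29.6  88. ] [575.8 -28.3  88. ] [544.9 -34.5  88. ] [544.7 -23.8  88. ] ballrim [543.3  24.7   9. ]
[ 0.52469577 -0.12666261  0.05256544]
[ 0.52469577 -0.12666261  0.05256544]
```

```bash
python3 -m jog '[{"jaw":1,"tx":-0.27,"ty":0.02,"tz":0,"twist":0},{"jaw":1,"tx":-0.27,"ty":0.02,"tz":1,"twist":0},{"jaw":1,"tx":-0.27,"ty":0.02,"tz":3,"twist":0},{"jaw":1,"tx":-0.27,"ty":0.02,"tz":4.5,"twist":0},{"jaw":1,"tx":-0.27,"ty":0.02,"tz":5.5,"twist":0},{"jaw":1,"tx":-0.27,"ty":0.02,"tz":6.3,"twist":0},{"jaw":1,"tx":-0.27,"ty":0.02,"tz":6.3,"twist":0}]'|tail -1; python3 -c "
from h import *
st()"
```

```text
gripper_force: 41.5
4.85 tcp [ 545.1 -103.5   26.1] yaw x 1.592 tilt [-0.002  0.   ] F [-0.7 -0.9 -0.7] gap 0.57 grip 41.5 q7 -0.17
```

```bash
python3 -m jog '[{"jaw":1,"tx":0,"ty":0.03,"tz":0.6,"twist":0},{"jaw":1,"tx":0,"ty":0.03,"tz":1.2,"twist":0},{"jaw":1,"tx":0,"ty":0.03,"tz":1.6,"twist":0},{"jaw":1,"tx":0,"ty":0.03,"tz":1.75,"twist":0},{"jaw":1,"tx":0,"ty":0.03,"tz":1.75,"twist":0}]'|tail -1; python3 -c "
from h import *
st()"; python3 -m jog '[{"jaw":0.25,"tx":0,"ty":0,"tz":0,"twist":0},{"jaw":0.25,"tx":0,"ty":0,"tz":0,"twist":0},{"jaw":0.25,"tx":0,"ty":0,"tz":0,"twist":0},{"jaw":0.25,"tx":0,"ty":0,"tz":-2,"twist":0},{"jaw":0.25,"tx":0,"ty":0,"tz":-5,"twist":0},{"jaw":0.25,"tx":0,"ty":0,"tz":-9,"twist":0},{"jaw":0.25,"tx":0,"ty":0,"tz":-9,"twist":0},{"jaw":0.25,"tx":0,"ty":0,"tz":-9,"twist":0}]'|tail -1; python3 - <<'E'
from h import *
st();c,i=look('w4')
print('spacer',shift([.4903,-.391,.1]),'disc',shift([.5566,-.2765,.1]))
E
```

```text
gripper_force: 41.5
5.35 tcp [ 546.2 -103.2    9.6] yaw x 1.593 tilt [-0.  0.] F [ 0.1 -0.2 -0.8] gap 0.573 grip 41.5 q7 -0.18
gripper_force: 0.0
6.15 tcp [ 546.8 -103.4  100.8] yaw x 1.593 tilt [ 0.002 -0.   ] F [-0.  0.  0.] gap 0.75 grip 0.0 q7 -0.12
spacer [-2.863e+01 -6.180e+00 -2.000e-02] disc [-17.33   0.7   -0.03]
```

View pics/w4.png

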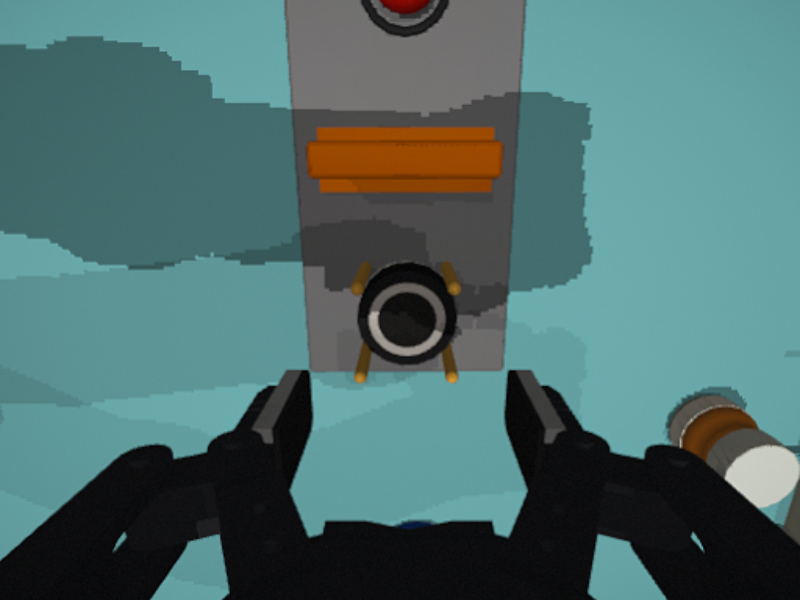

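The socket sits flat at the nest's centre, (407,317), between the four posts. The spacer is next.

```bash
python3 -m jog '[{"jaw":0,"tx":-2,"ty":-0.4,"tz":0,"twist":0},{"jaw":0,"tx":-6,"ty":-1.3,"tz":0,"twist":0},{"jaw":0,"tx":-11,"ty":-2.4,"tz":0,"twist":0},{"jaw":0,"tx":-16,"ty":-3.5,"tz":0,"twist":0},{"jaw":0,"tx":-21,"ty":-4.6,"tz":0,"twist":0},{"jaw":0,"tx":-25,"ty":-5.4,"tz":0,"twist":0},{"jaw":0,"tx":-27.8,"ty":-6,"tz":0,"twist":0},{"jaw":0,"tx":-28.6,"ty":-6.2,"tz":0,"twist":0},{"jaw":0,"tx":-28.6,"ty":-6.2,"tz":0,"twist":0},{"jaw":0,"tx":-28.6,"ty":-6.2,"tz":0,"twist":0}]'|tail -1; cat >> h.py <<'E'
def blob(c,i,P,f,z,r=60):
    "hull centre and size of the colour mask f near the projection of P, placed at height z"
    u=proj(c,P); m=f(i.astype(int)).astype(np.uint8)
    n,l,s,q=cv2.connectedComponentsWithStats(m)
    ok=[k for k in range(1,n) if s[k,4]>80 and np.linalg.norm(q[k]-u)<r]
    k=max(ok,key=lambda k:s[k,4]); h=cv2.convexHull(np.argwhere(l==k)[:,::-1].astype(np.int32))
    M=cv2.moments(h); p=(M['m10']/M['m00'],M['m01']/M['m00']); print('px',np.round(p,1),'pred',np.round(u,1),'box',s[k])
    return onz(c,p,z)
E
python3 - <<'E'
from h import *
st();c,i=look('w5');P=[.4903,-.391,.014]
r=blob(c,i,P,lambda a:(a.min(2)>120)&(a.max(2)-a.min(2)<40),.012);print(r,shift([*r[:2],0.0]))
E
```

```text
gripper_force: 0.0
7.2 tcp [ 491.3 -387.6   99. ] yaw x 1.596 tilt [-0.001  0.003] F [-0.2 -0.2  0.2] gap 1.0 grip 0.0 q7 0.37
px [256.  212.7] pred [259.4 202.8] box [229 190  60  44 901]
[ 0.48767579 -0.40039949  0.012     ] [-1.34 -0.44  9.93]
```

```bash
python3 - <<'E'
from h import *
c=dict(np.load('pics/w5.npz'));i=c['i'];P=[.4903,-.391,.014]
for t in (60,80,100):
  r=blob(c,i,P,lambda a:(a.min(2)>t)&(a.max(2)-a.min(2)<28),.012);print(t,r)
u=proj(c,P).astype(int);w=i[u[1]-60:u[1]+60,u[0]-80:u[0]+80];cv2.imwrite('pics/w5c.png',cv2.resize(w[...,::-1],(640,480)))
E
```

```text
px [258.3 204.2] pred [259.4 202.8] box [ 229  174   60   60 1817]
60 [ 0.48942282 -0.39288425  0.012     ]
px [258.4 205.5] pred [259.4 202.8] box [ 229  178   60   56 1629]
80 [ 0.48951488 -0.39403527  0.012     ]
px [255.9 212.4] pred [259.4 202.8] box [229 189  60  45 985]
100 [ 0.48761551 -0.40019442  0.012     ]
```

View pics/w5c.png

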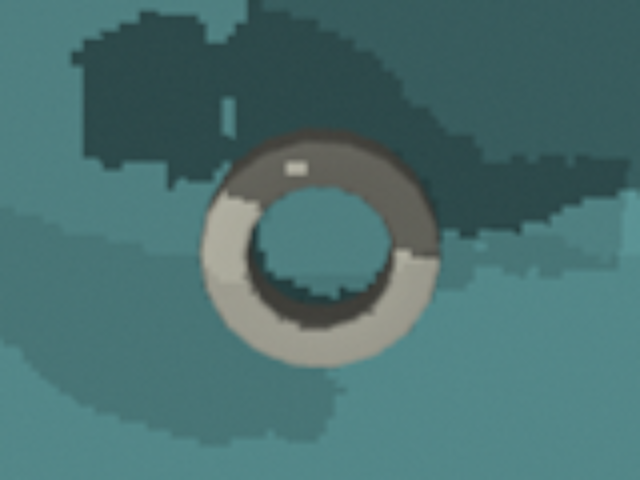

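The spacer's top face is centred at crop (321,252), which is about full pixel (259,205), or world (490,-393) mm.

```bash
python3 -m jog '[{"jaw":0,"tx":-0.5,"ty":-0.13,"tz":4,"twist":0},{"jaw":0,"tx":-0.5,"ty":-0.13,"tz":7.5,"twist":0},{"jaw":0,"tx":-0.5,"ty":-0.13,"tz":9.2,"twist":0},{"jaw":0,"tx":-0.5,"ty":-0.13,"tz":9.65,"twist":0},{"jaw":1,"tx":-0.5,"ty":-0.13,"tz":9.65,"twist":0},{"jaw":1,"tx":-0.5,"ty":-0.13,"tz":9.65,"twist":0},{"jaw":1,"tx":-0.5,"ty":-0.13,"tz":9.65,"twist":0},{"jaw":1,"tx":-0.5,"ty":-0.13,"tz":9.65,"twist":0},{"jaw":1,"tx":-0.5,"ty":-0.13,"tz":9.65,"twist":0}]' 35|tail -1; python3 -c "
from h import *
st()"; python3 -m jog '[{"jaw":1,"tx":0,"ty":0,"tz":-1,"twist":0},{"jaw":1,"tx":0,"ty":0,"tz":-4,"twist":0},{"jaw":1,"tx":1,"ty":0.2,"tz":-8,"twist":0},{"jaw":1,"tx":4,"ty":0.8,"tz":-10,"twist":0},{"jaw":1,"tx":8,"ty":1.6,"tz":-11,"twist":0},{"jaw":1,"tx":12,"ty":2.4,"tz":-11,"twist":0},{"jaw":1,"tx":16,"ty":3.2,"tz":-11,"twist":0},{"jaw":1,"tx":20,"ty":4,"tz":-11,"twist":0},{"jaw":1,"tx":20,"ty":4,"tz":-11,"twist":0}]'|tail -1; python3 -c "
from h import *
st();print(shift([.546,-.1038,.1]))"
```

```text
gripper_force: 35.6
8.15 tcp [ 490.8 -395.6    5.5] yaw x 1.593 tilt [ 0.003 -0.001] F [1.  1.7 6.8] gap 0.561 grip 35.6 q7 0.33
gripper_force: 36.2
9.05 tcp [ 527.2 -186.   114.9] yaw x 1.605 tilt [0.003 0.005] F [ 0.  -0.2  0.5] gap 0.562 grip 36.2 q7 0.04
[8.14 2.15 1.54]
```

```bash
python3 -m jog '[{"jaw":1,"tx":3,"ty":0.8,"tz":1,"twist":0},{"jaw":1,"tx":6,"ty":1.6,"tz":2,"twist":0},{"jaw":1,"tx":8.1,"ty":2.15,"tz":2.5,"twist":0},{"jaw":1,"tx":8.1,"ty":2.15,"tz":2.5,"twist":-0.006},{"jaw":1,"tx":8.1,"ty":2.15,"tz":2.5,"twist":-0.006},{"jaw":1,"tx":8.1,"ty":2.15,"tz":2.5,"twist":-0.006}]'|tail -1; python3 - <<'E'
from h import *
st();c,i=look('w6');t,M=tool();P=t.copy();P[2]+=.009
for th in (60,80,100):print(blob(c,i,P,lambda a:(a.min(2)>th)&(a.max(2)-a.min(2)<28),t[2]-.0055+.013,30))
cv2.imwrite('pics/w6c.png',cv2.resize(i[150:350,130:390,::-1],(780,600)))
E
```

```text
gripper_force: 36.2
9.65 tcp [ 544.6 -115.5   88.8] yaw x 1.596 tilt [ 0.    -0.002] F [-0.4 -0.8 -0.6] gap 0.561 grip 36.2 q7 -0.11Traceback (most recent call last):
  File "<stdin>", line 3, in <module>
  File "h.py", line 33, in blob
    k=max(ok,key=lambda k:s[k,4]); h=cv2.convexHull(np.argwhere(l==k)[:,::-1].astype(np.int32))
ValueError: max() iterable argument is empty
```

```bash
python3 - <<'E'
from h import *
c=dict(np.load('pics/w6.npz'));i=c['i']
print(shift([.546,-.1038,.0888]))
cv2.imwrite('pics/w6c.png',cv2.resize(i[130:350,120:400,::-1],(763,600)))
E
```

```text
[ 1.17  0.18 -0.01]
```

View pics/w6c.png

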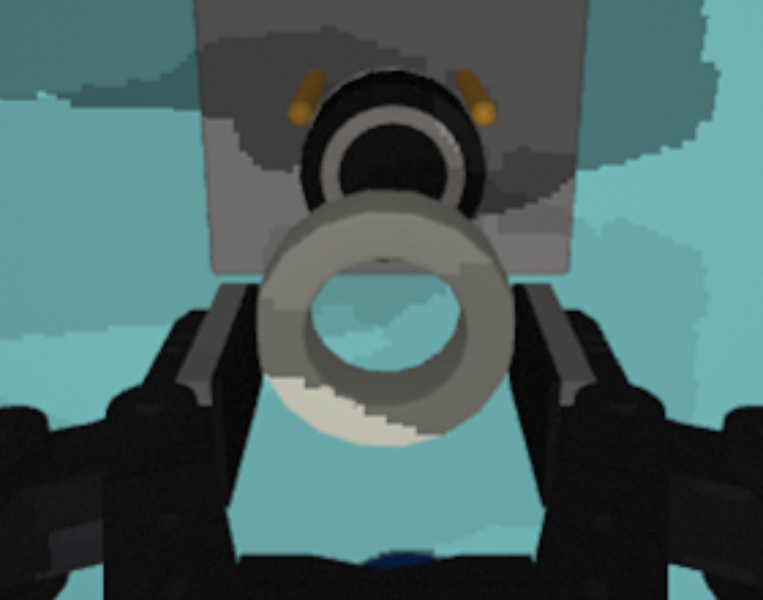

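The held ring's top face is centred at about crop (386,330), and the back post tops are at (301,113) and (483,113).

```bash
python3 - <<'E'
from h import *
c=dict(np.load('pics/w6.npz'));g=lambda x,y,z:np.round(onz(c,(120+x/2.725,130+y/2.727),z)*1000,1)
t,_=tool();z=t[2]-.0055+.014
print(t*1000,g(386,330,z),g(386,212,z),g(386,446,z),g(257,330,z),g(515,330,z)); print('posts',g(301,113,.051),g(483,113,.051))
E
```

```text
[ 544.54202646 -115.57224762   88.71401067] [ 545.3 -112.8   97.2] [544.7 -89.6  97.2] [ 545.9 -137.8   97.2] [ 521.4 -113.4   97.2] [ 569.1 -112.2   97.2]
posts [525.1 -82.9  51. ] [566.7 -81.8  51. ]
```

```bash
python3 -m jog '[{"jaw":1,"tx":0.5,"ty":0.09,"tz":0,"twist":0},{"jaw":1,"tx":0.94,"ty":0.09,"tz":0,"twist":0},{"jaw":1,"tx":0.94,"ty":0.09,"tz":1,"twist":0},{"jaw":1,"tx":0.94,"ty":0.09,"tz":2.2,"twist":0},{"jaw":1,"tx":0.94,"ty":0.09,"tz":3.4,"twist":0},{"jaw":1,"tx":0.94,"ty":0.09,"tz":4.2,"twist":0},{"jaw":1,"tx":0.94,"ty":0.09,"tz":4.2,"twist":0}]'|tail -1; python3 -c "
from h import *
st()"
```

```text
gripper_force: 36.2
10.4 tcp [ 544.1 -103.8   44.4] yaw x 1.599 tilt [-0.004  0.   ] F [-0.  -0.7 -0.6] gap 0.563 grip 36.2 q7 -0.15
```

```bash
python3 -m jog '[{"jaw":1,"tx":-0.1,"ty":0.08,"tz":0,"twist":0},{"jaw":1,"tx":-0.1,"ty":0.08,"tz":0,"twist":0}]'|tail -1; python3 -c "
from h import *
st()"; python3 -m jog '[{"jaw":1,"tx":0,"ty":0,"tz":0.5,"twist":0},{"jaw":1,"tx":0,"ty":0,"tz":0.9,"twist":0},{"jaw":1,"tx":0,"ty":0,"tz":1.1,"twist":0},{"jaw":1,"tx":0,"ty":0,"tz":1.1,"twist":0}]'|tail -1; python3 -c "
from h import *
st()"
```

```text
gripper_force: 36.2
10.6 tcp [ 546.8 -105.1   46.6] yaw x 1.599 tilt [ 0.001 -0.   ] F [-0.4  0.5 -0.8] gap 0.558 grip 36.2 q7 -0.15
gripper_force: 36.2
11.0 tcp [ 545.9 -104.8   34.9] yaw x 1.599 tilt [-0.001  0.   ] F [-0.6  0.5  0.4] gap 0.56 grip 36.2 q7 -0.16
```

Next I let go, back up, and go over the disc.

```bash
python3 -m jog '[{"jaw":1,"tx":0,"ty":0,"tz":0.1,"twist":0},{"jaw":0.25,"tx":0,"ty":0,"tz":0.1,"twist":0},{"jaw":0.25,"tx":0,"ty":0,"tz":0.1,"twist":0},{"jaw":0.25,"tx":0,"ty":0,"tz":0.1,"twist":0},{"jaw":0.25,"tx":0,"ty":0,"tz":-2,"twist":0},{"jaw":0.25,"tx":0,"ty":0,"tz":-5,"twist":0},{"jaw":0.25,"tx":0,"ty":0,"tz":-7,"twist":0},{"jaw":0.25,"tx":0,"ty":0,"tz":-7,"twist":0},{"jaw":0.25,"tx":0,"ty":0,"tz":-7,"twist":0}]'|tail -1; python3 - <<'E'
from h import *
st();c,i=look('w7')
print(blob(c,i,[.546,-.1038,.042],lambda a:(a.min(2)>60)&(a.max(2)-a.min(2)<28),.041,30))
print('disc',shift([.5566,-.2765,.1]))
E
```

```text
gripper_force: 0.0
11.9 tcp [ 546.1 -105.   105.5] yaw x 1.599 tilt [ 0. -0.] F [-0.2 -0.5 -1. ] gap 0.75 grip 0.0 q7 -0.11
px [256.4 204.7] pred [260.5 206. ] box [ 196  167  129   74 5450]
[ 0.5429562  -0.10319601  0.041     ]
disc [-17.18   0.63   0.47]
```

```bash
python3 -m jog '[{"jaw":0,"tx":-2,"ty":0.1,"tz":0,"twist":0},{"jaw":0,"tx":-6,"ty":0.2,"tz":0.3,"twist":0},{"jaw":0,"tx":-10,"ty":0.4,"tz":0.4,"twist":0},{"jaw":0,"tx":-14,"ty":0.5,"tz":0.4,"twist":0},{"jaw":0,"tx":-16.5,"ty":0.6,"tz":0.4,"twist":0},{"jaw":0,"tx":-17.2,"ty":0.63,"tz":0.4,"twist":0},{"jaw":0,"tx":-17.2,"ty":0.63,"tz":0.4,"twist":0},{"jaw":0,"tx":-17.2,"ty":0.63,"tz":0.4,"twist":0},{"jaw":0,"tx":-17.2,"ty":0.63,"tz":0.4,"twist":0}]'|tail -1; python3 - <<'E'
from h import *
st();c,i=look('w8')
b=lambda a:(a[...,2]>1.5*a[...,1])&(a[...,2]>50)&(a[...,0]<a[...,2]*.6)
r=blob(c,i,[.5566,-.2765,.012],b,.010);print(r,shift([*r[:2],.003]))
d=dict(np.load('pics/w7.npz'));g=cv2.medianBlur(cv2.cvtColor(d['i'],cv2.COLOR_RGB2GRAY),3)
h=cv2.HoughCircles(g,cv2.HOUGH_GRADIENT,1,20,param1=80,param2=18,minRadius=15,maxRadius=45)
u=proj(d,[.546,-.1038,.042])
for q in h[0]:
    if np.linalg.norm(q[:2]-u)<20: print(q,np.round(onz(d,q[:2],.042)*1000,1))
E
```

```text
gripper_force: 0.0
12.85 tcp [ 557.7 -273.6  101.2] yaw x 1.603 tilt [-0.     0.002] F [ 0.7  0.8 -0.1] gap 1.002 grip 0.0 q7 0.17
px [258.9 197.6] pred [259.2 200.5] box [ 230  168   59   60 2032]
[ 0.55631204 -0.27469095  0.01      ] [-0.08 -0.15  9.84]
[261.5 200.5  34.4] [546.7 -99.5  42. ]
```

```bash
python3 -m jog '[{"jaw":0,"tx":-0.2,"ty":-0.13,"tz":4,"twist":0},{"jaw":0,"tx":-0.2,"ty":-0.13,"tz":7.5,"twist":0},{"jaw":0,"tx":-0.2,"ty":-0.13,"tz":9.3,"twist":0},{"jaw":0,"tx":-0.2,"ty":-0.13,"tz":9.75,"twist":0},{"jaw":1,"tx":-0.2,"ty":-0.13,"tz":9.75,"twist":0},{"jaw":1,"tx":-0.2,"ty":-0.13,"tz":9.75,"twist":0},{"jaw":1,"tx":-0.2,"ty":-0.13,"tz":9.75,"twist":0},{"jaw":1,"tx":-0.2,"ty":-0.13,"tz":9.75,"twist":0},{"jaw":1,"tx":-0.2,"ty":-0.13,"tz":9.75,"twist":0},{"jaw":1,"tx":-0.2,"ty":-0.13,"tz":9.75,"twist":0}]'|tail -1; python3 -c "
from h import *
st()"; python3 -m jog '[{"jaw":1,"tx":0,"ty":0,"tz":-1,"twist":0},{"jaw":1,"tx":0,"ty":0,"tz":-4,"twist":0},{"jaw":1,"tx":1,"ty":0,"tz":-8,"twist":0},{"jaw":1,"tx":4,"ty":-0.2,"tz":-11,"twist":0},{"jaw":1,"tx":8,"ty":-0.4,"tz":-11,"twist":0},{"jaw":1,"tx":12,"ty":-0.5,"tz":-11,"twist":0},{"jaw":1,"tx":15,"ty":-0.6,"tz":-11,"twist":0},{"jaw":1,"tx":16,"ty":-0.6,"tz":-11,"twist":0},{"jaw":1,"tx":16,"ty":-0.6,"tz":-11,"twist":0},{"jaw":1,"tx":16,"ty":-0.6,"tz":-11,"twist":0}]'|tail -1; python3 - <<'E'
from h import *
st();c,i=look('w9');t,M=tool()
b=lambda a:(a[...,2]>1.5*a[...,1])&(a[...,2]>50)&(a[...,0]<a[...,2]*.6)
print(blob(c,i,t+[0,0,.007],b,t[2]+.004,40))
E
```

```text
gripper_force: 35.5
13.9 tcp [ 557.5 -278.8    5.9] yaw x 1.599 tilt [ 0.003 -0.001] F [-0.4  1.5  4.5] gap 0.556 grip 35.5 q7 0.12
gripper_force: 36.1
14.9 tcp [ 545.7 -121.   114. ] yaw x 1.597 tilt [ 0.    -0.002] F [-0.2 -1.1 -0.5] gap 0.554 grip 36.1 q7 -0.09
px [260.9 243.2] pred [260.  255.3] box [ 215  197   93   93 5250]
[ 0.54588878 -0.11626917  0.11783635]
```

```bash
python3 - <<'E'
from h import *
c=dict(np.load('pics/w9.npz'));i=c['i'].astype(int);t=np.array([.5457,-.1205,.114]);zt=.1201
print('edge',onz(c,(261,289.8),zt)+[0,.025,0])
w=i[225:275,235:290];m=(w.max(2)-w.min(2)<60)&(w.min(2)>60);y,x=np.nonzero(m);p=(x.mean()+235,y.mean()+225);print(m.sum(),p,np.ptp(x),np.ptp(y),onz(c,p,zt))
st();print(shift([.546,-.1038,.1]))
E
```

```text
edge [ 0.54662241 -0.11768074  0.1201    ]
1579 (np.float64(260.9607346421786), np.float64(248.25459151361622)) 46 42 [ 0.54596798 -0.1179678   0.1201    ]
14.95 tcp [ 545.6 -121.6  113.8] yaw x 1.595 tilt [ 0.    -0.002] F [-0.7 -0.6 -0.5] gap 0.55 grip 36.1 q7 -0.09
[1.78 0.09 1.38]
```

```bash
python3 -m jog '[{"jaw":1,"tx":0.7,"ty":0.01,"tz":0.5,"twist":0},{"jaw":1,"tx":1.4,"ty":0.01,"tz":1.5,"twist":0},{"jaw":1,"tx":1.4,"ty":0.01,"tz":3,"twist":0},{"jaw":1,"tx":1.4,"ty":0.01,"tz":4,"twist":0},{"jaw":1,"tx":1.4,"ty":0.01,"tz":4.8,"twist":0},{"jaw":1,"tx":1.4,"ty":0.01,"tz":5.3,"twist":0},{"jaw":1,"tx":1.4,"ty":0.01,"tz":5.3,"twist":0},{"jaw":1,"tx":1.4,"ty":0.01,"tz":5.3,"twist":0}]'|tail -1; python3 - <<'E'
from h import *
st();c,i=look('w10');t,M=tool();zt=t[2]+.0061
m=(lambda a:(a[...,2]>1.5*a[...,1])&(a[...,2]>50)&(a[...,0]<a[...,2]*.6))(i.astype(int)).astype(np.uint8)
w=i.astype(int)[225:275,235:290];m=(w.max(2)-w.min(2)<60)&(w.min(2)>60);y,x=np.nonzero(m);p=(x.mean()+235,y.mean()+225);print(m.sum(),p,onz(c,p,zt))
E
```

```text
gripper_force: 36.1
15.75 tcp [ 545.6 -104.9   61. ] yaw x 1.599 tilt [0.001 0.   ] F [-1.6  0.5  0.4] gap 0.555 grip 36.1 q7 -0.15
1587 (np.float64(260.9092627599244), np.float64(248.23125393824827)) [ 0.54582174 -0.10175176  0.06732324]
```

View pics/w10.png

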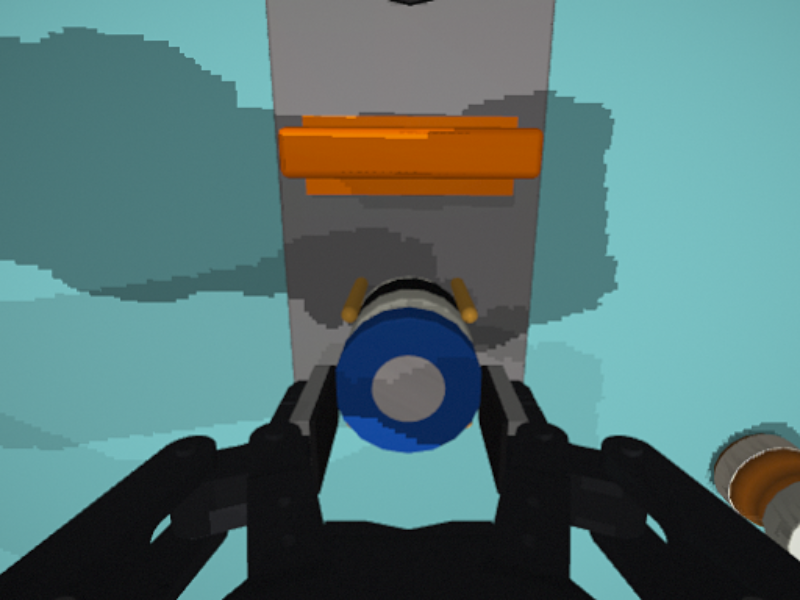

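The blue disc's spot is at (408,388), centred in x, with the ring and socket below it between the posts. I shift it 1.5 mm toward -y and lower it.

```bash
python3 -m jog '[{"jaw":1,"tx":-0.15,"ty":0.01,"tz":0,"twist":0},{"jaw":1,"tx":-0.15,"ty":0.01,"tz":0.5,"twist":0},{"jaw":1,"tx":-0.15,"ty":0.01,"tz":0.9,"twist":0},{"jaw":1,"tx":-0.15,"ty":0.01,"tz":1.15,"twist":0},{"jaw":1,"tx":-0.15,"ty":0.01,"tz":1.15,"twist":0},{"jaw":1,"tx":-0.15,"ty":0.01,"tz":1.15,"twist":0}]'|tail -1; python3 -c "
from h import *
st()"
```

```text
gripper_force: 36.1
16.4 tcp [ 545.4 -106.3   49.2] yaw x 1.599 tilt [-0.  0.] F [ 0.8  0.5 -0.4] gap 0.556 grip 36.1 q7 -0.15
```

```bash
python3 -m jog '[{"jaw":1,"tx":0,"ty":0,"tz":0.1,"twist":0},{"jaw":0.25,"tx":0,"ty":0,"tz":0.1,"twist":0},{"jaw":0.25,"tx":0,"ty":0,"tz":0.1,"twist":0},{"jaw":0.25,"tx":0,"ty":0,"tz":0.1,"twist":0},{"jaw":0.25,"tx":0,"ty":0,"tz":-2,"twist":0},{"jaw":0.25,"tx":0,"ty":0,"tz":-5,"twist":0},{"jaw":0.25,"tx":0,"ty":0,"tz":-9,"twist":0},{"jaw":0.25,"tx":0,"ty":0,"tz":-10,"twist":0},{"jaw":0.25,"tx":0,"ty":0,"tz":-10,"twist":0},{"jaw":0.25,"tx":0,"ty":0,"tz":-10,"twist":0}]'|tail -1; python3 - <<'E'
from h import *
st();c,i=look('w11');i=i.astype(int)
b=lambda a:(a[...,2]>1.5*a[...,1])&(a[...,2]>50)&(a[...,0]<a[...,2]*.6)
print('disc',blob(c,i,[.546,-.1038,.054],b,.053))
o=lambda a:(a[...,0]>110)&(a[...,0]>2*a[...,2]+20)&(a[...,1]<.75*a[...,0])&(a[...,1]>.2*a[...,0])
print('handle',blob(c,i,[.545,-.029,.088],o,.088,60))
print('shift',shift([.5447,-.0291,.15]))
E
```

```text
gripper_force: 0.0
17.4 tcp [ 544.6 -106.5  148.5] yaw x 1.599 tilt [-0.002  0.   ] F [ 0.9  0.2 -0.2] gap 0.749 grip 0.0 q7 -0.09
px [262.3 189.8] pred [262.7 192. ] box [ 234  161   58   58 2002]
disc [ 0.54564462 -0.10218194  0.053     ]
px [263.6  98.7] pred [264.6  97.6] box [ 216   82   96   35 3037]
handle [ 0.54435171 -0.02973361  0.088     ]
shift [ 7.73  0.26 -0.21]
```

```bash
python3 -m jog '[{"jaw":0.5,"tx":1,"ty":0,"tz":0,"twist":-0.14},{"jaw":0.5,"tx":2,"ty":0.1,"tz":0,"twist":-0.28},{"jaw":0.5,"tx":3,"ty":0.1,"tz":0,"twist":-0.42},{"jaw":0.5,"tx":4,"ty":0.2,"tz":0,"twist":-0.56},{"jaw":0.5,"tx":5,"ty":0.2,"tz":0,"twist":-0.7},{"jaw":0.5,"tx":6,"ty":0.26,"tz":0,"twist":-0.84},{"jaw":0.5,"tx":7,"ty":0.26,"tz":0,"twist":-0.98},{"jaw":0.5,"tx":7.7,"ty":0.26,"tz":0,"twist":-1.12},{"jaw":0.5,"tx":7.7,"ty":0.26,"tz":0,"twist":-1.26},{"jaw":0.5,"tx":7.7,"ty":0.26,"tz":0,"twist":-1.4}]'|tail -1; python3 -m jog '[{"jaw":0.5,"tx":0,"ty":0,"tz":0,"twist":-0.12},{"jaw":0.5,"tx":0,"ty":0,"tz":0,"twist":-0.17},{"jaw":0.5,"tx":0,"ty":0,"tz":0,"twist":-0.17},{"jaw":0.5,"tx":0,"ty":0,"tz":0,"twist":-0.17}]'|tail -1;python3 - <<'E'
from h import *
st();c,i=look('w12');i=i.astype(int)
o=lambda a:(a[...,0]>110)&(a[...,0]>2*a[...,2]+20)&(a[...,1]<.75*a[...,0])&(a[...,1]>.2*a[...,0])
print('handle',blob(c,i,[.545,-.029,.088],o,.088,60))
print('shift',shift([.5446,-.0293,.057]))
for n in('scene','top'):look(n+'1',n)
E
```

```text
gripper_force: 0.0
gripper_force: 0.0
18.85 tcp [545.2 -29.4 148.1] yaw x -3.115 tilt [-0.002  0.001] F [ 0.7 -0.4 -0.2] gap 0.499 grip 0.0 q7 1.03
px [264.4 170. ] pred [261.2 208.2] box [246 138  31  83 815]
handle [ 0.51652075 -0.0275049   0.088     ]
shift [0.06 0.01 9.14]
```

```bash
python3 -m jog '[{"jaw":0.5,"tx":0.05,"ty":0,"tz":3,"twist":0},{"jaw":0.5,"tx":0.05,"ty":0,"tz":6,"twist":0},{"jaw":0.5,"tx":0.05,"ty":0,"tz":8.4,"twist":0},{"jaw":0.5,"tx":0.05,"ty":0,"tz":9.2,"twist":0},{"jaw":1,"tx":0.05,"ty":0,"tz":9.2,"twist":0},{"jaw":1,"tx":0.05,"ty":0,"tz":9.2,"twist":0},{"jaw":1,"tx":0.05,"ty":0,"tz":9.2,"twist":0},{"jaw":1,"tx":0.05,"ty":0,"tz":9.2,"twist":0},{"jaw":1,"tx":0.05,"ty":0,"tz":9.2,"twist":0},{"jaw":1,"tx":0.05,"ty":0,"tz":9.2,"twist":0}]' 100|tail -1; python3 -c "
from h import *
st()"
```

```text
gripper_force: 98.6
20.0 tcp [546.2 -29.   58.7] yaw x -3.114 tilt [0.002 0.   ] F [-0.4  0.3  5.9] gap 0.123 grip 98.6 q7 0.92
```

```bash
python3 -m jog '[{"jaw":1,"tx":0,"ty":0,"tz":-0.2,"twist":0},{"jaw":1,"tx":0,"ty":0,"tz":-0.6,"twist":0},{"jaw":1,"tx":0,"ty":0,"tz":-1.2,"twist":0},{"jaw":1,"tx":0,"ty":0,"tz":-2,"twist":0},{"jaw":1,"tx":0,"ty":0,"tz":-3,"twist":0},{"jaw":1,"tx":0,"ty":0,"tz":-4,"twist":0},{"jaw":1,"tx":0,"ty":0,"tz":-4.6,"twist":0},{"jaw":1,"tx":0,"ty":0,"tz":-5,"twist":0},{"jaw":1,"tx":0,"ty":0,"tz":-5,"twist":0},{"jaw":1,"tx":0,"ty":0,"tz":-5,"twist":0}]'|tail -1; python3 - <<'E'
from h import *
st();f=.64;obs=[]
wh=lambda a:(a.min(2)>110)&(a.max(2)-a.min(2)<45)
for n in('top','scene'):
    c=dict(np.load(f'pics/{n}1.npz'));u=proj(c,[.4935,.28,.01]);m=wh(c['i'].astype(int)).astype(np.uint8)
    k,l,s,q=cv2.connectedComponentsWithStats(m);j=l[int(u[1]),int(u[0]+6)];print(n,u,q[j],s[j]);h=cv2.convexHull(np.argwhere(l==j)[:,::-1].astype(np.int32));e=cv2.fitEllipse(h)
    M=cv2.moments(h);p=(M['m10']/M['m00'],M['m01']/M['m00']);obs.append((c,p));print(e,p,onz(c,p,.01))
print(tri(obs))
t=obs[0][0]
for nm,z in (('disc',.054),):
    pass
b=lambda a:(a[...,2]>1.5*a[...,1])&(a[...,2]>50)&(a[...,0]<a[...,2]*.6)
for n in('top','scene'):
    c=dict(np.load(f'pics/{n}1.npz'))
    try: print('disc',blob(c,c['i'],[.546,-.1035,.054],b,.052,12))
    except Exception as e: print(e)
E
```

```text
gripper_force: 97.4
21.0 tcp [545.1 -29.5 107.2] yaw x -3.114 tilt [-0. -0.] F [ 0.4 -0.2 -3.3] gap 0.118 grip 97.4 q7 0.98
top [186.61259583 211.97827552] [187.27124183 212.59640523] [174 199  28  28 612]
((187.2105255126953, 212.5902862548828), (27.6556453704834, 28.108476638793945), 43.93817901611328) (187.31589310829816, 212.6) [0.4915301  0.27768426 0.01      ]
scene [327.80009822 196.82872701] [328.31761787 196.57320099] [315 188  28  18 403]
((328.266357421875, 196.58203125), (17.88547134399414, 28.245298385620117), 98.8146743774414) (328.32717678100266, 196.5778364116095) [0.49266201 0.2820672  0.01      ]
[0.49222706 0.27988492 0.00975337]
max() iterable argument is empty
px [210.2 214.8] pred [209.2 213.9] box [202 209  18  13 129]
disc [ 0.54826606 -0.10102909  0.052     ]
```

```bash
python3 -m jog '[{"jaw":1,"tx":0.04,"ty":0.3,"tz":-0.3,"twist":0},{"jaw":1,"tx":0.13,"ty":0.9,"tz":-0.9,"twist":0},{"jaw":1,"tx":0.25,"ty":1.8,"tz":-1.8,"twist":0},{"jaw":1,"tx":0.42,"ty":3,"tz":-2.8,"twist":0},{"jaw":1,"tx":0.63,"ty":4.5,"tz":-3.8,"twist":0},{"jaw":1,"tx":0.88,"ty":6.3,"tz":-4.8,"twist":0},{"jaw":1,"tx":1.15,"ty":8.3,"tz":-5.8,"twist":0},{"jaw":1,"tx":1.43,"ty":10.3,"tz":-6.6,"twist":0},{"jaw":1,"tx":1.71,"ty":12.3,"tz":-7.2,"twist":0},{"jaw":1,"tx":1.99,"ty":14.3,"tz":-7.5,"twist":0}]'|tail -1;python3 -m jog '[{"jaw":1,"tx":0.28,"ty":2,"tz":0,"twist":0},{"jaw":1,"tx":0.56,"ty":4,"tz":0,"twist":0},{"jaw":1,"tx":0.83,"ty":6,"tz":0,"twist":0},{"jaw":1,"tx":1.11,"ty":8,"tz":0,"twist":0},{"jaw":1,"tx":1.39,"ty":10,"tz":0,"twist":0},{"jaw":1,"tx":1.64,"ty":11.8,"tz":0,"twist":0},{"jaw":1,"tx":1.86,"ty":13.4,"tz":0,"twist":0},{"jaw":1,"tx":2.04,"ty":14.7,"tz":0,"twist":0},{"jaw":1,"tx":2.18,"ty":15.7,"tz":0,"twist":0},{"jaw":1,"tx":2.26,"ty":16.3,"tz":0,"twist":0}]'|tail -1;python3 -m jog '[{"jaw":1,"tx":0.04,"ty":0.3,"tz":0,"twist":0},{"jaw":1,"tx":0.06,"ty":0.4,"tz":0,"twist":0},{"jaw":1,"tx":0.06,"ty":0.4,"tz":0,"twist":0},{"jaw":1,"tx":0.06,"ty":0.4,"tz":0,"twist":0},{"jaw":1,"tx":0.06,"ty":0.4,"tz":0,"twist":0},{"jaw":1,"tx":0.06,"ty":0.4,"tz":0,"twist":0}]'|tail -1; python3 - <<'E'
from h import *
st();print(shift([.4938,.280,.182]));a,i=look('w13')
_,s=look('scene2','scene');_,t=look('top2','top')
u=lambda k,w:k[w[1]:w[1]+150,w[0]:w[0]+200,::-1]
A=cv2.resize(u(s,(240,90)),(400,300));B=cv2.resize(u(t,(90,140)),(400,300));C=cv2.resize(i[...,::-1],(400,300))
cv2.imwrite('pics/fin.png',np.vstack([np.hstack([A,B]),np.hstack([C,C*0])]))
E
```

```text
gripper_force: 97.5
gripper_force: 97.4
gripper_force: 97.5
23.6 tcp [494.  278.9 182.3] yaw x -3.115 tilt [ 0. -0.] F [-0.3 -1.  -5.2] gap 0.121 grip 97.5 q7 0.54
[0.02 0.11 0.03]
```

View pics/fin.png

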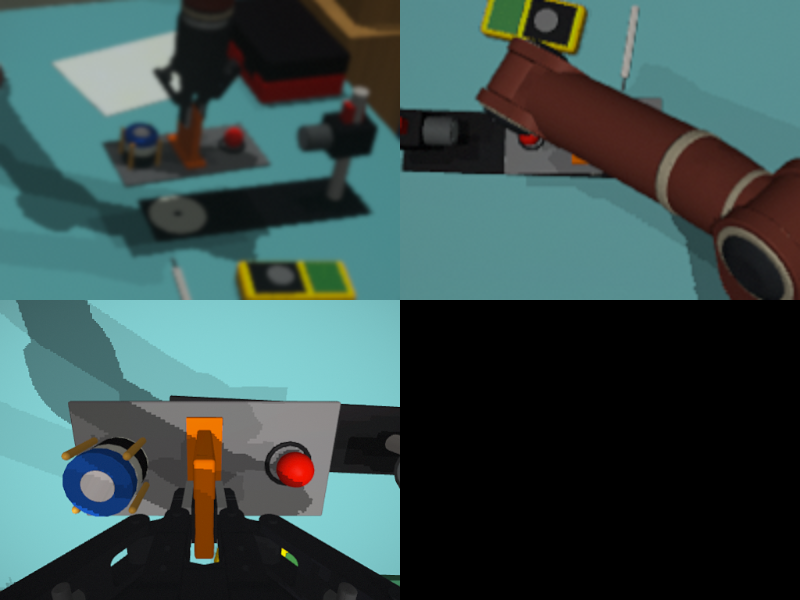

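The scene crop shows the tray held level with the stack in the nest and the ball in its pocket. In the wrist view the deck's far corners are at (68,402) and (340,405). I use their 230 mm span to check the deck height.

```bash
python3 - <<'E'
from h import *
c=dict(np.load('pics/w13.npz'));f=1.28
for z in (.124,.130,.136):
    a,b,d=[onz(c,np.array(p)*f,z) for p in((68,102),(340,105),(323,216))];print(z,np.linalg.norm(a-b),np.linalg.norm(b-d),a,b,'yaw',np.arctan2(a[0]-b[0],b[1]-a[1]))
a,b=[onz(c,np.array(p)*f,0.004) for p in((170,96),(395,108))];print('station yaw',np.arctan2(a[0]-b[0],b[1]-a[1]),a,b)
E
```

```text
0.124 0.23325869222020573 0.10901735748547602 [0.44129723 0.16137413 0.124     ] [0.43766435 0.39460453 0.124     ] yaw 0.015575106577053537
0.13 0.22627057535981954 0.10575134400204358 [0.44068162 0.16485007 0.13      ] [0.43715757 0.3910932  0.13      ] yaw 0.015575106577053802
0.136 0.2192824584994333 0.10248533051861117 [0.44006601 0.16832602 0.136     ] [0.4366508  0.38758188 0.136     ] yaw 0.015575106577053835
station yaw -0.024997336852901918 [0.44200269 0.23166949 0.004     ] [0.44975626 0.54178048 0.004     ]
```

```bash
python3 -m jog '[{"jaw":1,"tx":0.03,"ty":0.03,"tz":-0.03,"twist":0.01},{"jaw":1,"tx":0.07,"ty":0.07,"tz":-0.07,"twist":0.02},{"jaw":1,"tx":0.1,"ty":0.1,"tz":-0.1,"twist":0.03},{"jaw":1,"tx":0.1,"ty":0.1,"tz":-0.1,"twist":0.04},{"jaw":1,"tx":0.1,"ty":0.1,"tz":-0.1,"twist":0.04},{"jaw":1,"tx":0.1,"ty":0.1,"tz":-0.1,"twist":0.04},{"jaw":1,"tx":0.1,"ty":0.1,"tz":-0.1,"twist":0.04},{"jaw":1,"tx":0.1,"ty":0.1,"tz":-0.1,"twist":0.04},{"jaw":1,"tx":0.1,"ty":0.1,"tz":-0.1,"twist":0.04},{"jaw":1,"tx":0.1,"ty":0.1,"tz":-0.1,"twist":0.04}]'|tail -1; python3 - <<'E'
from h import *
st();print(np.round(bot.sense()['joint_velocities'],3))
print(bot.hand_in())
E
```

```text
gripper_force: 97.5
24.75 tcp [492.8 280.3 183.3] yaw x 3.129 tilt [-0.  0.] F [ 0.3  0.5 -4.7] gap 0.118 grip 97.5 q7 0.5
[ 0.    -0.    -0.    -0.    -0.     0.     0.006]
the job is handed in; nothing more can be done
None
```

I stacked the socket, spacer and disc in the nest and handed the job in at 24.8 s with the gripper holding the tray still and level, centred over the target to within a few mm, its deck at about lens height (130 mm, measured to about 3 mm) and the ball in its pocket at the last look.

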